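# Change the tip cleaner behind the solvent bottles

### The arm

A 6-joint arm with a two-finger parallel gripper is mounted at the origin on the work surface. World frame = base frame: x ahead of the robot, y to its left, z up, the work surface at z = 0. Lengths are in m, angles in rad, forces in N, time in s.
With the tool pointing down it reaches from about 0.35 to 0.775 m from the base axis. Payload 7.3 kg.
Tool frame: the origin (TCP) lies on the centre line of the jaws, within the pads' length; the fingertips stand 17 mm ahead of it and the grasp point (between the pads) lies 2 mm behind it (robot.tcp_to_tips is the distance from the TCP to the fingertips, in m); z points along the fingers, y is the line along which they close (so a half turn about z gives the same grasp; the last joint's range is limited). The gripper opens to 92 mm and grips with 3 to 60 N. Pads are 19 mm wide; open, the fingers measure 130 mm over their backs; the gripper's body (75 mm by 190 mm) begins 47 mm behind the grasp point.
Start: joints at [1.179, 0.342, 1.524, -0, 1.275, -0.146], TCP at [0.128, 0.509, 0.244] pointing down, gripper open.
Joint ranges: [-2.53, 2.53], [-0.77, 2.02], [0.04, 2.7], [-1, 4.14], [0.28, 2.66], [-3.11, 3.11]. Speed limits (rad/s): [2.57, 2.57, 3.14, 3.14, 3.14, 3.14].

### API

Orientations are given as [roll, pitch, yaw] about the fixed x, y, z axes, in that order (R = Rz(yaw) Ry(pitch) Rx(roll)).
In Python, from cell import robot gives the robot as it stands. The module is installed in compiled form; this text tells all that it offers.
- The arm moves only by the tool carry_out, never from a script. Its argument "commands" is a list of rows, each a list of 3 entries, a list of its own where there are three numbers: the shift along the tool's x, y, z in m, then the turn about the tool's z in rad, then the opening, from 0 (shut) to 1 (fully open). In form: [[[dx, dy, dz], yaw, claw], ...]. A call has 1 to 20 rows; each row shifts and turns the commanded pose from where the row before left it, along the tool's axes as they then stand; what a row does not reach is not made up. A row lasts 1/8 s, in which the tool goes at most 62.5 mm and 10.7 degrees, less where a joint would pass 70% of its speed; a pose out of reach is approached as far as the arm can. A call is refused whole if a number of a shift passes 0.0625 or a number of a turn 0.188, either way. A call with a gripper value outside its range is refused whole. The fingers move at their own pace and stop on an object; "newtons" is the grip in N (left out, the last holds). Time passes only in rows, so rows that do not move let the fingers close. It gives the time, the measured TCP pose, the force, the opening and the grip force at its end, in the units of the state.
- robot.observe(): the state, without advancing time (a new reading comes with each control period).
- robot.read_camera(name): name is "side" or "top" or "wrist"; returns a dict with "pixels" (400x640x3 uint8, red, green, blue), "fx", "fy", "cx", "cy" (pixels), "view" (4x4, takes a point from world to camera coordinates); the wrist camera has in their place "T_tool_cam" (4x4, takes a point from camera to tool coordinates, whose origin is the TCP and whose axes are the flange's). Camera axes: x right, y up, looking along -z (the intrinsics and any distortion apply to the point x, -y, -z); pixel columns grow to the right and rows downward; lengths in m; the calibration is good to about 2 mm. The wrist camera is an equidistant fisheye: a pixel r from the principal point sees the ray r / f radians off the axis. A picture is of the moment at which its call begins: read the wrist's pose just before it. There is no depth.
- robot.hand_in(): hands the job in; it is judged then, once.
Trained networks look in a picture, given as the dict that the camera call returned (one of the last four; its "shot" number tells which), for a name from the list of things; names that differ only in an ending like _2 or _b are one class to them, and where a whole thing is asked for, a point or a joint stands for the part that bears it (a point fixed in the world has none). Each returns a list of dicts, best first, with "p" (0 to 1); they miss things now and then, are a little off and sometimes report something else, mostly with a low value. They report only what shows in the picture. A call takes as long as a camera call.
- robot.find_in(picture, name): "at" ([column, row] in pixels, amid what is visible of it).
- robot.tip_of(picture, name): "at" ([column, row] in pixels: a listed point, or the origin of a listed thing).
The state is a dict: "time": time; "qpos": joint angles; "qvel": joint speeds; "joint_efforts": joint torques, N m; "tool_pos": TCP position; "tool_rot": TCP orientation; "contact_force": force on the tool from outside, world axes, zero at the start; "torque": the same for the moment, N m; "opening": finger opening in m; "grip_force": force on a finger pad.
Only numpy, scipy, OpenCV 4.12 (cv2) and the standard library are available. Lean on these libraries where they do the work, as an engineer would, in place of code of your own. Each camera call takes 0.05 s, during which the arm holds its last target. There are 200 camera calls.

### The job

The soldering-iron stand needs a fresh tip cleaner: take the two solvent bottles that stand right in front of the golden brass-wool tin out of the grey tray and stand them on the green mat, leaving the third bottle and the flux jar alone. Put the used dark tin from the stand's round well into the red scrap bin and set the golden tin upright into the well in its stead. Then put the two bottles back in the tray, each in the place where it stood before, without ever tipping a bottle.

Things in the scene. Friction and masses are not known exactly. Their poses are not given: they have to be found in the camera images.
- bottle_blue_mid (a point): The blue plunger solvent bottle, 162 mm tall: round body 54 mm in diameter up to 116 mm above its foot, tapering to the white ribbed collar, a cylinder 36 mm in diameter from 129 to 162 mm above the foot, which is the place to grasp it from above. 0.15 to 0.35 kg. The point is on the axis, half-way up (81 mm above the foot; z axis up). At the start it stands in one of the three front places of the tray.
- bottle_yellow_mid (a point): The yellow plunger solvent bottle, 162 mm tall: round body 54 mm in diameter up to 116 mm above its foot, tapering to the white ribbed collar, a cylinder 36 mm in diameter from 129 to 162 mm above the foot, which is the place to grasp it from above. 0.15 to 0.35 kg. The point is on the axis, half-way up (81 mm above the foot; z axis up). At the start it stands in one of the three front places of the tray.
- bottle_green_mid (a point): The green plunger solvent bottle, 162 mm tall: round body 54 mm in diameter up to 116 mm above its foot, tapering to the white ribbed collar, a cylinder 36 mm in diameter from 129 to 162 mm above the foot, which is the place to grasp it from above. 0.15 to 0.35 kg. The point is on the axis, half-way up (81 mm above the foot; z axis up). At the start it stands in one of the three front places of the tray.
- fresh_tin_mid (a point): The fresh tip cleaner: a bright open tin, 52 mm in diameter and 44 mm tall, filled with golden brass wool that stands up to 5 mm above its rim. About 0.09 kg. The point is on its axis, half-way up (22 mm above its foot; z axis up). At the start it stands in one of the tray's two back places, 60 and 66 mm from the two bottles in front of it (axis to axis) and 60 mm from the flux jar; the third bottle is 113 mm away.
- used_tin_mid (a point): The used tip cleaner: a dull grey tin of the same size (52 mm in diameter, 44 mm tall) filled with blackened wool. The point is on its axis, half-way up (22 mm above its foot). At the start it stands in the well of the stand.
- flux_jar_mid (a point): A white flux jar with a red screw lid, 51 mm in diameter and 34 mm tall, in the other back place of the tray: a bystander. The point is on its axis, half-way up.
- tray: Grey bottle tray, 170 x 235 mm (along its x and y), fixed to the bench, rim 10 mm high, floor 3 mm thick. Origin: centre of its underside; x points from its front to its back. Five ringed round places on its floor: front row at x = -40 mm, y = -70, 0 and 70 mm, with the three bottles; back row at x = 12 mm, y = -30 and 30 mm.
- pad: Green silicone mat lying flat on the bench, 125 x 200 mm (along its x and y), 4 mm thick, fixed: the side area for the bottles. Origin: centre of its underside.
- stand_well (a point): Centre of the floor of the round well in the black base of the soldering-iron stand (fixed). The floor is 8 mm above the bench, the well is 68 mm wide and 8 mm deep (the base's top is 16 mm above the bench), so that a tin has 8 mm of play all round. The axes are the stand's: base 120 x 200 mm along x and y; the well lies 48 mm to -y of the base's centre; the iron in its holder, leaning towards -x and 205 mm high, stands 106 mm to +y of this point.
- bin: Red open scrap bin, 130 x 160 mm (along its x and y), 45 mm high, walls and floor 3 mm thick, fixed. Origin: centre of its underside.

How it is judged:
On the way, in this order (a step that is already met when the one before it is completed fails the run):
1. the two bottles in front of the fresh tin stand upright on the green mat, the third bottle in its place, the fresh tin still in the tray (distance of fresh_tin_mid from where it was at the start of the episode below 0.025 m and horizontal distance between each of bottle_blue_mid, bottle_yellow_mid, bottle_green_mid and fresh_tin_mid above 0.09 m and ((x of bottle_blue_mid in the frame of pad between -0.063 and 0.063 m and y of bottle_blue_mid in the frame of pad between -0.1 and 0.1 m and z of bottle_blue_mid in the frame of pad between 0.077 and 0.093 m and angle between bottle_blue_mid's own z axis and vertical below 0.15 rad) or (distance of bottle_blue_mid from where it was at the start of the episode below 0.015 m and angle between bottle_blue_mid's own z axis and vertical below 0.1 rad)) and linear speed of each of bottle_blue, bottle_yellow, bottle_green below 0.03 m/s and ((x of bottle_yellow_mid in the frame of pad between -0.063 and 0.063 m and y of bottle_yellow_mid in the frame of pad between -0.1 and 0.1 m and z of bottle_yellow_mid in the frame of pad between 0.077 and 0.093 m and angle between bottle_yellow_mid's own z axis and vertical below 0.15 rad) or (distance of bottle_yellow_mid from where it was at the start of the episode below 0.015 m and angle between bottle_yellow_mid's own z axis and vertical below 0.1 rad)) and ((x of bottle_green_mid in the frame of pad between -0.063 and 0.063 m and y of bottle_green_mid in the frame of pad between -0.1 and 0.1 m and z of bottle_green_mid in the frame of pad between 0.077 and 0.093 m and angle between bottle_green_mid's own z axis and vertical below 0.15 rad) or (distance of bottle_green_mid from where it was at the start of the episode below 0.015 m and angle between bottle_green_mid's own z axis and vertical below 0.1 rad))), for 0.2 s.
2. the used tin lies in the red bin and the fresh tin sits upright in the stand's well (horizontal distance between fresh_tin_mid and stand_well below 0.012 m and z of fresh_tin_mid in the frame of stand_well between 0.017 and 0.026 m and angle between fresh_tin_mid's own z axis and vertical below 0.1 rad and x of used_tin_mid in the frame of bin between -0.06 and 0.06 m and y of used_tin_mid in the frame of bin between -0.075 and 0.075 m and z of used_tin_mid in the frame of bin below 0.05 m), for 0.2 s.
At the end, for the whole second after the job is handed in: Every bottle stands upright (within 0.1 rad) within 15 mm of where it stood at the start, the fresh tin sits upright on the floor of the stand's well (its axis within 12 mm of the well's), the used tin lies inside the red bin, the flux jar is within 15 mm of its start, all released and at rest (all of step 2 and distance of each of bottle_blue_mid, bottle_yellow_mid, bottle_green_mid, flux_jar_mid from where it was at the start of the episode below 0.015 m and angle between each of bottle_blue_mid, bottle_yellow_mid, bottle_green_mid's own z axis and vertical below 0.1 rad and linear speed of each of bottle_blue, bottle_yellow, bottle_green, fresh_tin, used_tin below 0.02 m/s); the robot touches nothing.
It fails at once if the blue bottle is tipped by more than 0.5 rad (angle between bottle_blue_mid's own z axis and vertical above 0.5 rad).
It fails at once if the yellow bottle is tipped by more than 0.5 rad (angle between bottle_yellow_mid's own z axis and vertical above 0.5 rad).
It fails at once if the green bottle is tipped by more than 0.5 rad (angle between bottle_green_mid's own z axis and vertical above 0.5 rad).
It fails at once if the flux jar is pushed more than 20 mm away (distance of flux_jar_mid from where it was at the start of the episode above 0.02 m).
It fails at once if all three bottles are away from their places at once (the third one is to be left alone) (distance of each of bottle_blue_mid, bottle_yellow_mid, bottle_green_mid from where it was at the start of the episode above 0.03 m).
It also fails if it takes over 147 s, if anything falls off the work surface, if the arm or the gripper's body presses on something with over 40 N, if the wrist force passes 120 N, or if a joint passes its speed limit or range.

## Working session

There is one attempt and no reset: what is moved stays moved. The work goes in short steps, Python scripts to look and compute and a tool call to move; the robot and the scene stay as the last step left them, time stands still between calls to the robot, and variables do not carry over. Pictures are saved under pics/ and viewed, at most 14 in all, crops included, and the job is handed in when it is done.

Besides the shell and the picture viewer there is one more tool, called after "Call:" as name(argument=value, ...), one argument or row to a line, values as JSON. carry_out: Moves the arm, as the interface text tells. Its arguments: {"type":"object","properties":{"commands":{"type":"array"},"newtons":{"type":"number"}},"required":["commands"]}

```bash
mkdir -p pics
cat > h.py <<'E'
import numpy as np, cv2
from cell import robot
def save(p,n): cv2.imwrite(f'pics/{n}.png',p['pixels'][:,:,::-1])
def ray(p,uv):
    d=np.array([(uv[0]-p['cx'])/p['fx'],-(uv[1]-p['cy'])/p['fy'],-1.])
    V=np.array(p['view']);R=V[:3,:3];t=V[:3,3]
    return -R.T@t, R.T@d
def atz(p,uv,z):
    o,d=ray(p,uv); return o+d*(z-o[2])/d[2]
def proj(p,X):
    V=np.array(p['view']);c=V[:3,:3]@X+V[:3,3]
    return [p['cx']+p['fx']*c[0]/-c[2],p['cy']-p['fy']*c[1]/-c[2]]
E
python3 - <<'E'
from h import *
print({k:np.round(v,3).tolist() for k,v in robot.observe().items()})
Z=dict(bottle_blue_mid=.084,bottle_yellow_mid=.084,bottle_green_mid=.084,fresh_tin_mid=.025,used_tin_mid=.03,flux_jar_mid=.02,tray=0,pad=0,stand_well=.008,bin=0)
for n in('top','side'):
    p=robot.read_camera(n);save(p,n+'0');print(n,[k for k in p],p['fx'],np.round(ray(p,(320,200))[0],3))
    for k,z in Z.items():
        for r in robot.tip_of(p,k)[:2]: print(k,np.round(r['at'],1),round(r['p'],2),np.round(atz(p,r['at'],z),3))
E
```

```text
{'time': 0.0, 'qpos': [1.179, 0.343, 1.525, 0.0, 1.275, -0.146], 'qvel': [-0.001, 0.001, -0.0, -0.001, 0.001, -0.001], 'joint_efforts': [-0.001, -43.125, -24.422, 0.072, 0.056, -0.0], 'tool_pos': [0.128, 0.509, 0.243], 'tool_rot': [-3.14, -0.0, 2.896], 'contact_force': [0.681, -0.095, 0.083], 'torque': [-0.007, -0.015, -0.017], 'grip_force': 0.0, 'opening': 0.092}
top ['pixels', 'fx', 'fy', 'cx', 'cy', 'view', 'shot'] 399.11740821958443 [ 0.402 -0.01   0.902]
bottle_blue_mid [280.8 210.6] 0.81 [0.492 0.085 0.084]
bottle_yellow_mid [314.9 206.3] 0.87 [0.5   0.014 0.084]
bottle_green_mid [350.3 199.5] 0.91 [ 0.512 -0.059  0.084]
fresh_tin_mid [301.4 187.8] 0.69 [0.549 0.046 0.025]
used_tin_mid [207.9 248. ] 0.89 [0.42 0.25 0.03]
flux_jar_mid [326.8 183.5] 0.64 [ 0.558 -0.011  0.02 ]
tray [314.9 193.9] 0.75 [0.538 0.017 0.   ]
pad [454.  194.5] 0.68 [ 0.53  -0.301  0.   ]
stand_well [209.8 243.6] 0.7 [0.43  0.252 0.008]
bin [327.4 183.5] 0.67 [ 0.562 -0.013  0.   ]
bin [203.4 166.4] 0.56 [0.608 0.273 0.   ]
side ['pixels', 'fx', 'fy', 'cx', 'cy', 'view', 'shot'] 373.7008574547274 [ 0.23  -0.587  0.486]
bottle_blue_mid [278.4 179.5] 0.84 [0.493 0.089 0.084]
bottle_blue_mid [326.2 221. ] 0.42 [ 0.509 -0.097  0.084]
bottle_yellow_mid [297.7 193. ] 0.78 [0.506 0.018 0.084]
bottle_yellow_mid [324.6 219.4] 0.39 [ 0.509 -0.091  0.084]
bottle_green_mid [314.6 209.4] 0.63 [ 0.508 -0.053  0.084]
fresh_tin_mid [327.4 221. ] 0.54 [ 0.553 -0.026  0.025]
used_tin_mid [230.5 186.2] 0.63 [0.413 0.203 0.03 ]
used_tin_mid [228.8 177.2] 0.61 [0.422 0.249 0.03 ]
flux_jar_mid [323.1 222.8] 0.6 [ 0.545 -0.022  0.02 ]
pad [399.5 326.5] 0.77 [ 0.531 -0.301  0.   ]
pad [281.2 179.4] 0.43 [0.554 0.228 0.   ]
stand_well [230.1 188.6] 0.96 [0.417 0.23  0.008]
stand_well [315.6 209.9] 0.53 [0.562 0.045 0.008]
bin [291.5 169.8] 0.59 [0.602 0.265 0.   ]
```

View pics/top0.png

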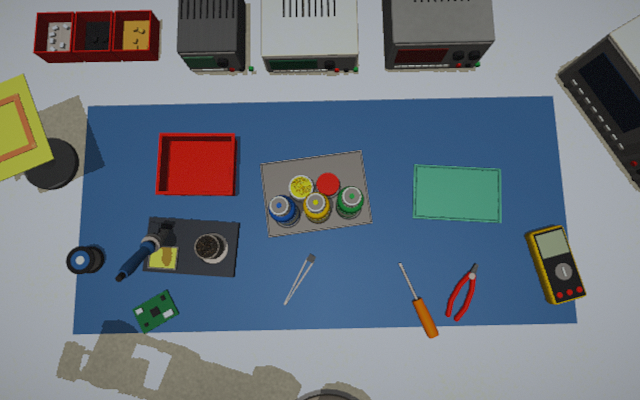

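View pics/side0.png

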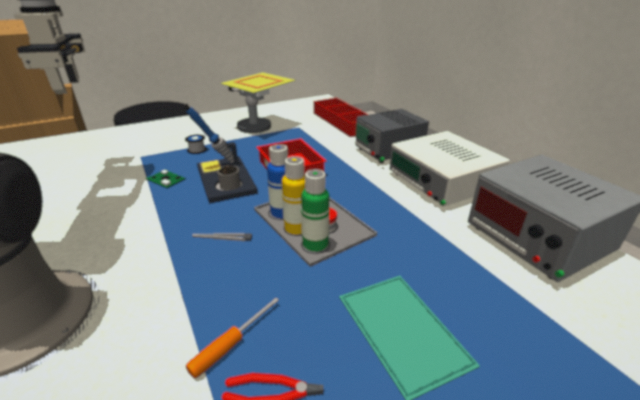

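Top view: the golden tin (301,187) sits behind blue (281,208) and yellow (316,206), so green (350,202) is the third bottle. The bin is at (197,164), the well at (210,247) and the mat at (457,194). The side view agrees with this. I'll move above the tray for a close look.

Call:
carry_out(
  commands=[
    [[0, 0, -0.01], 0.17, 1],
    [[0, 0, -0.01], 0.17, 1],
    [[0, 0, -0.01], 0.17, 1],
    [[0, 0, -0.01], 0.17, 1],
    [[0, 0, -0.01], 0.17, 1],
    [[0, 0, -0.01], 0.17, 1],
    [[0, 0, -0.01], 0.17, 1],
    [[-0.044, 0.025, 0], 0, 1],
    [[-0.044, 0.025, 0], 0, 1],
    [[-0.044, 0.025, 0], 0, 1],
    [[-0.044, 0.025, 0], 0, 1],
    [[-0.044, 0.025, 0], 0, 1],
    [[-0.044, 0.025, 0], 0, 1],
    [[-0.044, 0.025, 0], 0, 1],
    [[-0.044, 0.025, 0], 0, 1],
    [[-0.044, 0.025, 0], 0, 1],
    [[-0.044, 0.025, 0], 0, 1],
    [[-0.044, 0.025, 0], 0, 1],
    [[-0.044, 0.025, 0], 0, 1],
  ],
)

```text
time: 3.48
tool_pos: [0.4969, 0.0249, 0.3138]
tool_rot: [3.141, -0.0, 1.706]
contact_force: [-0.7, -0.2, 0.3]
opening: 0.0919
grip_force: 0.0
```

```bash
cat >> h.py <<'E'
from scipy.spatial.transform import Rotation as Ro
def wshot():
    s=robot.observe(); p=robot.read_camera('wrist')
    T=np.eye(4);T[:3,:3]=Ro.from_euler('xyz',s['tool_rot']).as_matrix();T[:3,3]=s['tool_pos']
    p['W']=T@np.array(p['T_tool_cam']); return p
def wz(p,uv,z):
    a=(uv[0]-p['cx'])/p['fx'];b=(uv[1]-p['cy'])/p['fy'];r=np.hypot(a,b)+1e-12
    d=p['W'][:3,:3]@np.array([np.sin(r)*a/r,-np.sin(r)*b/r,-np.cos(r)]);o=p['W'][:3,3]
    return o+d*(z-o[2])/d[2]
def wproj(p,X):
    c=np.linalg.inv(p['W'])@np.r_[X,1];x,y,z=c[0],-c[1],-c[2];h=np.hypot(x,y);t=np.arctan2(h,z)
    return np.array([p['cx']+p['fx']*t*x/h,p['cy']+p['fy']*t*y/h])
Z=dict(bottle_blue_mid=.084,bottle_yellow_mid=.084,bottle_green_mid=.084,fresh_tin_mid=.025,used_tin_mid=.03,flux_jar_mid=.02,tray=0,pad=0,stand_well=.008,bin=0)
def st():
    s=robot.observe();print({k:np.round(s[k],4).tolist() for k in('time','tool_pos','tool_rot','contact_force','opening','grip_force')})
def look(name,keys=Z):
    p=wshot();save(p,name)
    for k in keys:
        for r in robot.tip_of(p,k)[:1]: print(k,np.round(r['at'],1),round(r['p'],2),np.round(wz(p,r['at'],Z[k]),3))
    return p
E
python3 - <<'E'
from h import *
st();p=look('w1');print(p['fx'],p['cx'],p['cy'],np.round(p['T_tool_cam'],3))
np.save('w1.npy',p,allow_pickle=True)
t=robot.read_camera('top');save(t,'top1');np.save('top1.npy',t,allow_pickle=True)
E
```

```text
{'time': 3.475, 'tool_pos': [0.4969, 0.0249, 0.3138], 'tool_rot': [3.1411, -0.0002, 1.7056], 'contact_force': [-0.745, -0.1659, 0.3233], 'opening': 0.0919, 'grip_force': 0.0}
bottle_yellow_mid [320.1 184. ] 0.63 [0.497 0.016 0.084]
bottle_green_mid [322.6 237.2] 0.82 [ 0.51  -0.054  0.084]
fresh_tin_mid [357.6 155.9] 0.73 [0.546 0.049 0.025]
used_tin_mid [284.8   5.3] 0.88 [0.417 0.249 0.03 ]
flux_jar_mid [360.3 196.2] 0.58 [ 0.56  -0.009  0.02 ]
tray [344.9 172.3] 0.67 [0.534 0.019 0.   ]
pad [313.7 341.6] 0.57 [ 0.529 -0.311 -0.   ]
stand_well [288.7  13.4] 0.81 [0.421 0.244 0.008]
bin [415.1  15.4] 0.67 [0.606 0.276 0.   ]
309.70691628693146 321.396435452776 201.75073855551054 [[-0.     0.959  0.285  0.078]
 [ 1.     0.    -0.002  0.   ]
 [-0.002  0.285 -0.959 -0.141]
 [ 0.     0.     0.     1.   ]]
```

View pics/w1.png

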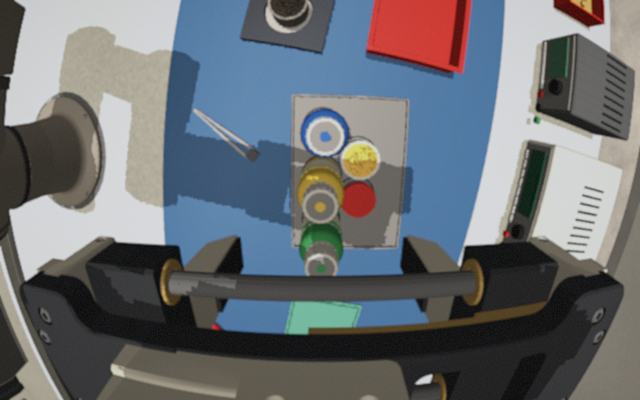

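Run:
```python
from h import *
from scipy.optimize import least_squares
w=np.load('w1.npy',allow_pickle=True).item();t=np.load('top1.npy',allow_pickle=True).item()
def fit(loc,pts,g):
    loc=np.array(loc,float);pts=np.array(pts)
    def res(v):
        c,s=np.cos(v[2]),np.sin(v[2]);return (np.c_[v[0]+c*loc[:,0]-s*loc[:,1],v[1]+s*loc[:,0]+c*loc[:,1]]-pts[:,:2])
    r=least_squares(lambda v:res(v).ravel(),g,loss='soft_l1',f_scale=.003);print(np.round(r.x,4),'res mm',np.round(res(r.x)*1e3,1).tolist());return r.x
def box(a,b): return [[a,b],[a,-b],[-a,-b],[-a,b]]
loc=box(.085,.1175)+[[-.04,.07],[-.04,0],[-.04,-.07],[.012,.03],[.012,-.03]]
zs=[.01]*4+[.165]*3+[.05,.037]
fit(loc,[wz(w,u,z) for u,z in zip([(409,97),(398,249),(292,247),(292,95),(325,136),(320,206),(321,268),(361,159),(359,199)],zs)],[.54,.015,.13])
fit(loc[:4],[atz(t,u,.01) for u in [(262,164),(361,151),(371,224),(270,236)]],[.54,.015,.13])
print('stand');x=fit(box(.06,.1),[atz(t,u,.016) for u in [(149,217),(240,222),(237,276),(143,270)]],[.42,.3,-.05])
print('well',x[0]-np.sin(x[2])*-.048,x[1]+np.cos(x[2])*-.048)
print('pad');fit(box(.0625,.1),[atz(t,u,.004) for u in [(415,165),(500,168),(501,221),(413,217)]],[.53,-.3,0])
print('bin');fit(box(.065,.08),[atz(t,u,.045) for u in [(159,133),(236,134),(237,195),(157,195)]],[.6,.27,0])
```

```text
[0.5399 0.0176 0.1187] res mm [[0.6, -1.3], [-0.6, 1.8], [0.3, -0.6], [-1.2, 1.9], [-1.5, 1.3], [2.3, 0.1], [0.4, -1.2], [0.7, -0.3], [-0.7, -1.5]]
[0.5378 0.0136 0.1044] res mm [[1.8, 3.4], [0.8, -3.1], [-0.2, -4.2], [-3.0, 3.7]]
stand
[ 0.4255  0.2889 -0.077 ] res mm [[1.1, -2.6], [1.4, 0.9], [-0.5, 4.7], [-2.4, -1.6]]
well 0.421782604736531 0.24102057297609428
pad
[ 0.5336 -0.3072 -0.0682] res mm [[3.3, 3.1], [1.1, -1.9], [-2.0, -1.4], [-1.8, 0.7]]
bin
[ 0.6034  0.273  -0.0168] res mm [[-6.2, -7.4], [-2.7, 3.8], [4.4, 9.7], [3.2, -4.2]]
```

View pics/top1.png

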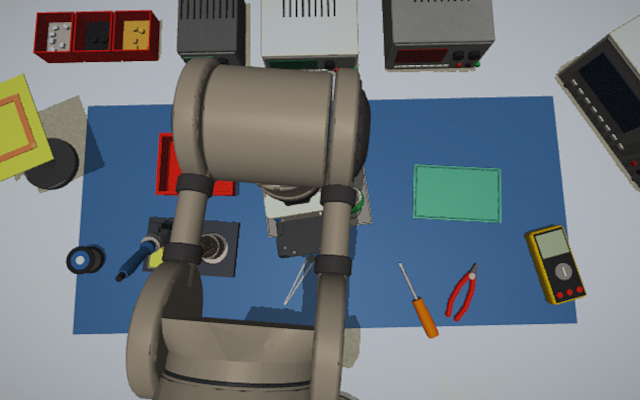

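Top view: the arm hides the tray, but the mat is clear at (457,193). The wrist fit puts the tray at (0.540, 0.017, 0.118 rad) with residuals of 2 mm or less. Next is grasping the blue bottle at its collar.

Call:
carry_out(
  commands=[
    [[0.029, 0.001, 0], 0, 1],
    [[0.028, 0.002, 0], 0, 1],
    [[0, 0, 0.03], 0, 1],
    [[0, 0, 0.03], 0, 1],
    [[0, 0, 0.03], 0, 1],
    [[0, 0, 0.03], 0, 1],
    [[0, 0, 0.023], 0, 1],
    [[0, 0, 0.02], 0, 1],
    [[0, 0, 0], 0, 1],
    [[0, 0, 0], 0, 0.2],
    [[0, 0, 0], 0, 0.2],
    [[0, 0, 0], 0, 0.2],
    [[0, 0, 0], 0, 0.2],
    [[0, 0, 0], 0, 0.2],
    [[0, 0, 0], 0, 0.2],
    [[0, 0, 0], 0, 0.2],
  ],
  newtons=25,
)

```text
time: 6.08
tool_pos: [0.4915, 0.0833, 0.1507]
tool_rot: [3.141, -0.0, 1.706]
contact_force: [1.6, -0.4, -0.3]
opening: 0.0355
grip_force: 25.0
```

Call:
carry_out(
  commands=[
    [[0, 0, -0.01], 0, 0.2],
    [[0, 0, -0.025], 0, 0.2],
    [[0, 0, -0.035], 0, 0.2],
    [[0, 0, -0.04], 0, 0.2],
    [[0, 0, -0.04], 0, 0.2],
    [[0, 0, -0.03], 0, 0.2],
    [[0, 0, -0.01], 0, 0.2],
    [[-0.01, 0, 0], 0, 0.2],
    [[-0.02, 0, 0], 0, 0.2],
    [[-0.03, -0.002, 0], 0, 0.2],
    [[-0.04, -0.002, 0], 0, 0.2],
    [[-0.04, -0.002, 0], 0, 0.2],
    [[-0.04, -0.002, 0], 0, 0.2],
    [[-0.04, -0.002, 0], 0, 0.2],
    [[-0.04, -0.002, 0], 0, 0.2],
    [[-0.04, -0.002, 0], 0, 0.2],
    [[-0.04, -0.002, 0], 0, 0.2],
    [[-0.036, -0.002, 0], 0, 0.2],
    [[-0.03, -0.002, 0], 0, 0.2],
    [[-0.02, 0, 0], 0, 0.2],
  ],
)

```text
time: 8.57
tool_pos: [0.5279, -0.3435, 0.3379]
tool_rot: [-3.138, -0.003, 1.704]
contact_force: [0.1, -0.7, -2.3]
opening: 0.0357
grip_force: 25.0
```

Call:
carry_out(
  commands=[
    [[-0.01, 0, 0], 0, 0.2],
    [[0, 0, 0.015], 0, 0.2],
    [[0, 0, 0.03], 0, 0.2],
    [[0, 0, 0.04], 0, 0.2],
    [[0, 0, 0.04], 0, 0.2],
    [[0, 0, 0.03], 0, 0.2],
    [[0, 0, 0.015], 0, 0.2],
    [[0, 0, 0.01], 0, 0.2],
    [[0, 0, 0.005], 0, 0.2],
    [[0, 0, 0], 0, 0.2],
    [[0, 0, 0], 0, 0.2],
  ],
)

```text
time: 9.95
tool_pos: [0.5306, -0.3517, 0.1566]
tool_rot: [3.14, 0.001, 1.706]
contact_force: [0.4, 0.1, -3.4]
opening: 0.0356
grip_force: 25.0
```

Call:
carry_out(
  commands=[
    [[0, 0, 0.003], 0, 0.2],
    [[0, 0, 0.0015], 0, 0.2],
    [[0, 0, 0], 0, 0.2],
    [[0, 0, 0], 0, 0.2],
  ],
)

```text
time: 10.45
tool_pos: [0.5304, -0.3516, 0.1517]
tool_rot: [3.141, 0.001, 1.706]
contact_force: [0.1, 1.0, 2.6]
opening: 0.0358
grip_force: 25.0
```

Call:
carry_out(
  commands=[
    [[0, 0, 0], 0, 1],
    [[0, 0, 0], 0, 1],
    [[0, 0, 0], 0, 1],
    [[0, 0, 0], 0, 1],
    [[0, 0, 0], 0, 1],
    [[0, 0, -0.03], 0, 1],
    [[0, 0, -0.045], 0, 1],
    [[0, 0, -0.045], 0, 1],
    [[0, 0, -0.045], 0, 1],
    [[0.045, 0.002, 0], 0, 1],
    [[0.045, 0.002, 0], 0, 1],
    [[0.045, 0.002, 0], 0, 1],
    [[0.045, 0.002, 0], 0, 1],
    [[0.045, 0.002, 0], 0, 1],
    [[0.045, 0.003, 0], 0, 1],
    [[0.045, 0.003, 0], 0, 1],
    [[0.05, 0.003, 0], 0, 1],
    [[0, 0, 0], 0, 1],
    [[0, 0, 0], 0, 1],
  ],
)

```text
time: 12.82
tool_pos: [0.5, 0.0125, 0.3163]
tool_rot: [3.141, 0.001, 1.706]
contact_force: [0.1, 0.4, -0.1]
opening: 0.0918
grip_force: 0.0
```

Run:
```python
from h import *
st();p=look('w2',['bottle_blue_mid','bottle_yellow_mid','bottle_green_mid','fresh_tin_mid','flux_jar_mid'])
t=robot.read_camera('side');save(t,'side2')
```

```text
{'time': 12.825, 'tool_pos': [0.5, 0.0125, 0.3163], 'tool_rot': [3.1413, 0.0005, 1.7063], 'contact_force': [0.0907, 0.4164, -0.1477], 'opening': 0.0918, 'grip_force': 0.0}
bottle_green_mid [320.1 229.5] 0.87 [ 0.509 -0.057  0.084]
fresh_tin_mid [359.2 147.6] 0.77 [0.55  0.049 0.025]
flux_jar_mid [357.7 188.3] 0.87 [ 0.558 -0.011  0.02 ]
```

View pics/side2.png

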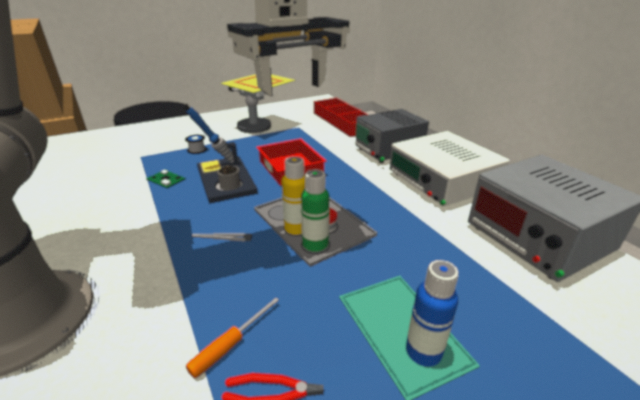

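The side view shows blue standing upright on the mat, foot at about (427,355). Yellow (293,195) and green (315,210) haven't moved. Next I'll grasp yellow.

Call:
carry_out(
  commands=[
    [[0, 0, 0.03], 0, 1],
    [[0, 0, 0.04], 0, 1],
    [[0, 0, 0.04], 0, 1],
    [[0, 0, 0.035], 0, 1],
    [[0, 0, 0.02], 0, 1],
    [[0, 0, 0], 0, 1],
    [[0, 0, 0], 0, 0.2],
    [[0, 0, 0], 0, 0.2],
    [[0, 0, 0], 0, 0.2],
    [[0, 0, 0], 0, 0.2],
    [[0, 0, 0], 0, 0.2],
    [[0, 0, 0], 0, 0.2],
    [[0, 0, 0], 0, 0.2],
  ],
  newtons=25,
)

```text
time: 14.8
tool_pos: [0.4998, 0.0129, 0.1511]
tool_rot: [-3.141, -0.0, 1.706]
contact_force: [-0.5, 0.8, 0.2]
opening: 0.0353
grip_force: 24.9
```

Call:
carry_out(
  commands=[
    [[0, 0, -0.01], 0, 0.2],
    [[0, 0, -0.025], 0, 0.2],
    [[0, 0, -0.035], 0, 0.2],
    [[0, 0, -0.04], 0, 0.2],
    [[0, 0, -0.04], 0, 0.2],
    [[0, 0, -0.03], 0, 0.2],
    [[0, 0, -0.01], 0, 0.2],
    [[-0.01, 0, 0], 0, 0.2],
    [[-0.02, 0, 0], 0, 0.2],
    [[-0.035, -0.001, 0], 0, 0.2],
    [[-0.045, -0.001, 0], 0, 0.2],
    [[-0.045, -0.001, 0], 0, 0.2],
    [[-0.045, -0.001, 0], 0, 0.2],
    [[-0.035, -0.001, 0], 0, 0.2],
    [[-0.022, -0.001, 0], 0, 0.2],
    [[-0.012, 0, 0], 0, 0.2],
    [[0, 0, 0], 0, 0.2],
  ],
)

```text
time: 16.92
tool_pos: [0.5301, -0.2546, 0.3406]
tool_rot: [-3.141, -0.001, 1.705]
contact_force: [0.1, 0.1, -3.6]
opening: 0.0356
grip_force: 24.9
```

Call:
carry_out(
  commands=[
    [[0, 0, 0.015], 0, 0.2],
    [[0, 0, 0.03], 0, 0.2],
    [[0, 0, 0.04], 0, 0.2],
    [[0, 0, 0.04], 0, 0.2],
    [[0, 0, 0.03], 0, 0.2],
    [[0, 0, 0.015], 0, 0.2],
    [[0, 0, 0.01], 0, 0.2],
    [[0, 0, 0.005], 0, 0.2],
    [[0, 0, 0.003], 0, 0.2],
    [[0, 0, 0.0005], 0, 0.2],
    [[0, 0, 0], 0, 0.2],
    [[0, 0, 0], 0, 0.2],
  ],
)

```text
time: 18.42
tool_pos: [0.5303, -0.2547, 0.153]
tool_rot: [3.141, 0.0, 1.706]
contact_force: [-0.1, -0.2, -2.9]
opening: 0.0353
grip_force: 24.9
```

Call:
carry_out(
  commands=[
    [[0, 0, 0.001], 0, 0.2],
    [[0, 0, 0.0005], 0, 0.2],
    [[0, 0, 0], 0, 0.2],
    [[0, 0, 0], 0, 1],
    [[0, 0, 0], 0, 1],
    [[0, 0, 0], 0, 1],
    [[0, 0, 0], 0, 1],
    [[0, 0, 0], 0, 1],
    [[0, 0, -0.03], 0, 1],
    [[0, 0, -0.045], 0, 1],
    [[0, 0, -0.045], 0, 1],
    [[0, 0, -0.045], 0, 1],
    [[0.0425, -0.0035, 0], 0, 1],
    [[0.0425, -0.0035, 0], 0, 1],
    [[0.0425, -0.0035, 0], 0, 1],
    [[0.0425, -0.0035, 0], 0, 1],
    [[0.0425, -0.0035, 0], 0, 1],
    [[0.0425, -0.0035, 0], 0, 1],
  ],
)

```text
time: 20.68
tool_pos: [0.4746, -0.0034, 0.3163]
tool_rot: [3.141, -0.0, 1.706]
contact_force: [1.1, -0.6, 0.1]
opening: 0.0918
grip_force: 0.0
```

Call:
carry_out(
  commands=[
    [[0.0425, -0.0035, 0], 0, 1],
    [[0.0425, -0.0035, 0], 0, 1],
    [[0.0425, -0.0035, 0], 0, 1],
    [[0.0425, -0.0035, 0], 0, 1],
    [[0.0425, -0.0035, 0], 0, 1],
    [[0.0425, -0.0035, 0], 0, 1],
    [[0, 0, 0], 0, 1],
  ],
)

```text
time: 21.55
tool_pos: [0.4191, 0.2473, 0.3162]
tool_rot: [-3.142, -0.001, 1.71]
contact_force: [0.6, -1.2, 0.5]
opening: 0.0915
grip_force: 0.0
```

Run:
```python
from h import *
st();p=look('w3',['used_tin_mid','stand_well','bin','fresh_tin_mid'])
np.save('w3.npy',p,allow_pickle=True)
t=robot.read_camera('side')
for k in('bottle_blue_mid','bottle_yellow_mid','bottle_green_mid'): print(k,[(np.round(r['at']),round(r['p'],2),np.round(atz(t,r['at'],.085),3)) for r in robot.tip_of(t,k)[:1]])
```

```text
{'time': 21.55, 'tool_pos': [0.4191, 0.2473, 0.3162], 'tool_rot': [-3.1416, -0.0006, 1.7098], 'contact_force': [0.5676, -1.1833, 0.4682], 'opening': 0.0915, 'grip_force': 0.0}
used_tin_mid [321.9 169.5] 0.6 [0.421 0.246 0.03 ]
bin [440.1 162.3] 0.55 [0.603 0.28  0.   ]
fresh_tin_mid [380.  296.1] 0.72 [0.547 0.048 0.025]
bottle_blue_mid [(array([430., 312.]), 0.85, array([ 0.53 , -0.352,  0.085]))]
bottle_yellow_mid [(array([384., 267.]), 0.79, array([ 0.528, -0.25 ,  0.085]))]
bottle_green_mid [(array([318., 209.]), 0.89, array([ 0.513, -0.057,  0.085]))]
```

View pics/w3.png

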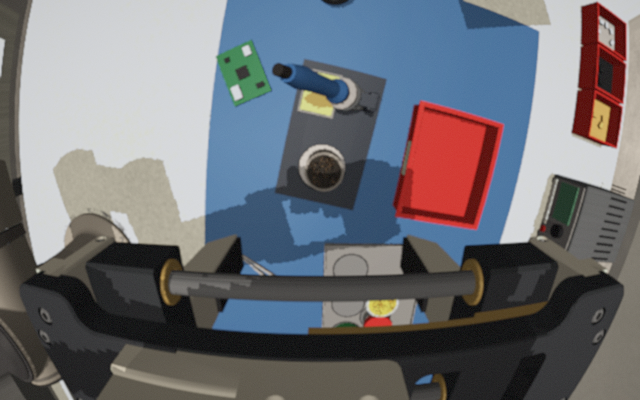

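Run:
```python
from h import *
p=np.load('w3.npy',allow_pickle=True).item()
im=p['pixels'];c=cv2.resize(im[110:230,260:400],None,fx=5,fy=5,interpolation=cv2.INTER_CUBIC);cv2.imwrite('pics/c3.png',c[:,:,::-1])
print('tin top',wz(p,(323,166.5),.052))
C=[wz(p,u,.016) for u in [(386,80),(355,209),(276,193)]];print(np.round(C,4))
cen=(C[0]+C[2])/2;ey=(C[0]-C[1]);ey/=np.linalg.norm(ey);print('cen',cen,'well',cen-.048*ey,'len',np.linalg.norm(C[0]-C[1]),np.linalg.norm(C[1]-C[2]),'ey',ey)
B=[wz(p,u,.045) for u in [(418,102),(502,123),(478,227),(397,215)]];print('bin',np.round(B,3).tolist(),np.mean(B,0))
```

```text
tin top [0.42102823 0.25444624 0.052     ]
[[0.493  0.3861 0.016 ]
 [0.4788 0.191  0.016 ]
 [0.3586 0.1994 0.016 ]]
cen [0.42576543 0.29277813 0.016     ] well [0.42229868 0.24490349 0.016     ] len 0.1956124874973686 0.12054157989200193 ey [0.07222385 0.99738845 0.        ]
bin [[0.536, 0.361, 0.045], [0.675, 0.362, 0.045], [0.675, 0.197, 0.045], [0.536, 0.199, 0.045]] [0.60543122 0.27967745 0.045     ]
```

View pics/c3.png

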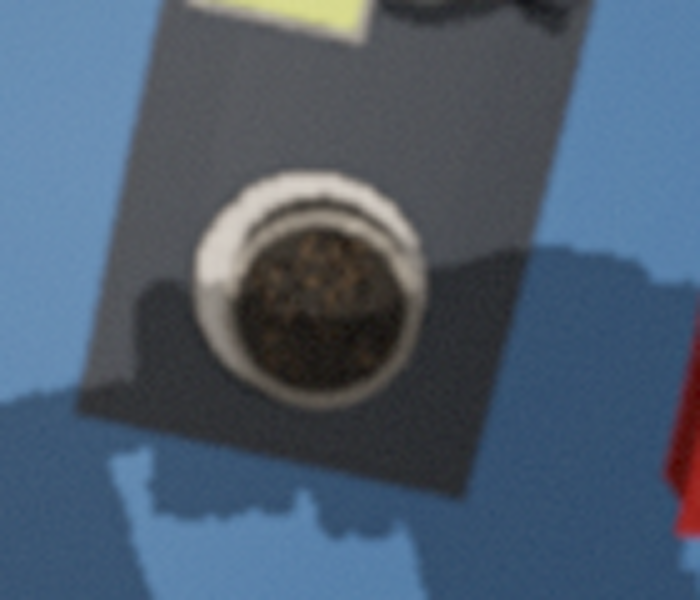

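Close crop: the pale well edge is centred on about (322.3,167.8) px and the tin's rim on about (324.6,171).

Run:
```python
from h import *
p=np.load('w3.npy',allow_pickle=True).item()
for u in [(322.3,167.8),(299,168),(345.6,168),(322.3,144),(322.3,191.6)]: print('well',np.round(wz(p,u,.016),4))
print('tin',wz(p,(324.6,171),.052))
```

```text
well [0.4214 0.2462 0.016 ]
well [0.388  0.2413 0.016 ]
well [0.4549 0.2507 0.016 ]
well [0.4166 0.2805 0.016 ]
well [0.4264 0.2109 0.016 ]
tin [0.42398701 0.24871186 0.052     ]
```

Call:
carry_out(
  commands=[
    [[-0.001, 0.004, 0], 0, 1],
    [[0, 0, 0.03], 0, 1],
    [[0, 0, 0.04], 0, 1],
    [[0, 0, 0.04], 0, 1],
    [[0, 0, 0.04], 0, 1],
    [[0, 0, 0.04], 0, 1],
    [[0, 0, 0.035], 0, 1],
    [[0, 0, 0.025], 0, 1],
    [[0, 0, 0.015], 0, 1],
    [[0, 0, 0.011], 0, 1],
    [[0, 0, 0], 0, 1],
    [[0, 0, 0], 0, 0.3],
    [[0, 0, 0], 0, 0.3],
    [[0, 0, 0], 0, 0.3],
    [[0, 0, 0], 0, 0.3],
    [[0, 0, 0], 0, 0.3],
    [[0, 0, 0], 0, 0.3],
  ],
  newtons=15,
)

```text
time: 24.12
tool_pos: [0.424, 0.2447, 0.0403]
tool_rot: [3.142, -0.0, 1.706]
contact_force: [-0.9, 0.1, 2.9]
opening: 0.0508
grip_force: 15.0
```

Call:
carry_out(
  commands=[
    [[0, 0, -0.02], 0, 0.3],
    [[0, 0, -0.04], 0, 0.3],
    [[0, 0, -0.04], 0, 0.3],
    [[0, 0, -0.03], 0, 0.3],
    [[0, 0.02, 0], 0, 0.3],
    [[0, 0.03, 0], 0, 0.3],
    [[0.002, 0.03, 0], 0, 0.3],
    [[0.002, 0.03, 0], 0, 0.3],
    [[0.002, 0.03, 0], 0, 0.3],
    [[0.002, 0.025, 0], 0, 0.3],
    [[0, 0.017, 0], 0, 0.3],
    [[0, 0, 0.03], 0, 0.3],
    [[0, 0, 0.04], 0, 0.3],
    [[0, 0, 0.03], 0, 0.3],
    [[0, 0, 0.015], 0, 0.3],
    [[0, 0, 0.005], 0, 0.3],
    [[0, 0, 0], 0, 0.3],
  ],
)

```text
time: 26.25
tool_pos: [0.6038, 0.2773, 0.0509]
tool_rot: [3.14, -0.0, 1.706]
contact_force: [-0.5, -1.5, 0.1]
opening: 0.0508
grip_force: 15.0
```

Call:
carry_out(
  commands=[
    [[0, 0, 0], 0, 0.68],
    [[0, 0, 0], 0, 0.68],
    [[0, 0, 0], 0, 0.68],
    [[0, 0, 0], 0, 0.68],
    [[0, 0, -0.03], 0, 0.68],
    [[0, 0, -0.05], 0, 0.68],
    [[0, 0, -0.05], 0, 1],
    [[0, 0, -0.05], 0, 1],
    [[-0.025, -0.01, 0], 0, 1],
    [[-0.04, -0.015, 0], 0, 1],
    [[-0.04, -0.015, 0], 0, 1],
    [[-0.04, -0.015, 0], 0, 1],
    [[-0.04, -0.015, 0], 0, 1],
    [[-0.03, -0.01, 0], 0, 1],
    [[-0.013, -0.007, 0], 0, 1],
    [[0, 0, 0], 0, 1],
    [[0, 0, 0], 0, 1],
  ],
)

```text
time: 28.38
tool_pos: [0.548, 0.0405, 0.2303]
tool_rot: [3.141, -0.0, 1.707]
contact_force: [-0.6, 0.6, -1.0]
opening: 0.0921
grip_force: 0.0
```

Run:
```python
from h import *
st();p=look('w4',['used_tin_mid','bin','fresh_tin_mid','flux_jar_mid'])
np.save('w4.npy',p,allow_pickle=True)
```

```text
{'time': 28.375, 'tool_pos': [0.548, 0.0405, 0.2303], 'tool_rot': [3.1412, -0.0005, 1.7066], 'contact_force': [-0.6392, 0.5524, -1.0015], 'opening': 0.0921, 'grip_force': 0.0}
fresh_tin_mid [323.6 177.6] 0.84 [0.551 0.045 0.025]
flux_jar_mid [325.3 223. ] 0.67 [ 0.561 -0.011  0.02 ]
```

View pics/w4.png

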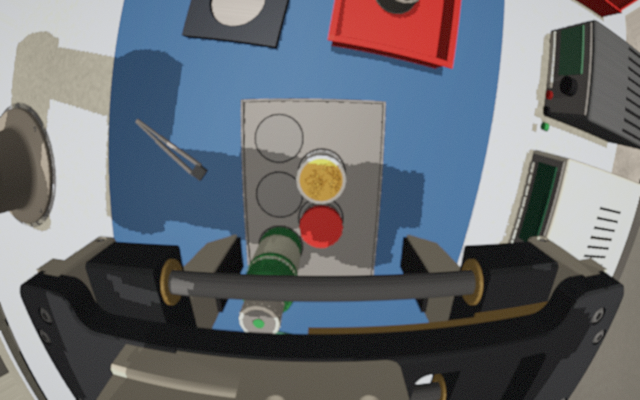

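The used tin is in the bin (400,5). The tray's empty rings show at (279,138) and (279,194), the golden tin's top at (321,179).

Run:
```python
from h import *
p=np.load('w4.npy',allow_pickle=True).item()
for n,u,z in [('blue ring',(278.5,138),.003),('yellow ring',(279,194.5),.003),('tin',(321.5,180),.049)]: print(n,np.round(wz(p,u,z),4))
```

```text
blue ring [0.4916 0.0815 0.003 ]
yellow ring [0.4996 0.012  0.003 ]
tin [0.5479 0.0473 0.049 ]
```

Call:
carry_out(
  commands=[
    [[0.0075, 0.001, 0], 0, 1],
    [[0, 0, 0.03], 0, 1],
    [[0, 0, 0.04], 0, 1],
    [[0, 0, 0.04], 0, 1],
    [[0, 0, 0.04], 0, 1],
    [[0, 0, 0.03], 0, 1],
    [[0, 0, 0.017], 0, 1],
    [[0, 0, 0], 0, 1],
    [[0, 0, 0], 0, 0.3],
    [[0, 0, 0], 0, 0.3],
    [[0, 0, 0], 0, 0.3],
    [[0, 0, 0], 0, 0.3],
    [[0, 0, 0], 0, 0.3],
    [[0, 0, 0], 0, 0.3],
  ],
  newtons=15,
)

```text
time: 30.38
tool_pos: [0.5478, 0.0471, 0.0335]
tool_rot: [3.141, -0.0, 1.706]
contact_force: [-1.5, -0.3, 2.6]
opening: 0.0506
grip_force: 15.0
```

Call:
carry_out(
  commands=[
    [[0, 0, -0.02], 0, 0.3],
    [[0, 0, -0.04], 0, 0.3],
    [[0, 0, -0.04], 0, 0.3],
    [[0, 0, -0.03], 0, 0.3],
    [[0, 0, -0.02], 0, 0.3],
    [[0.0215, -0.01, 0], 0, 0.3],
    [[0.032, -0.0145, 0], 0, 0.3],
    [[0.032, -0.0145, 0], 0, 0.3],
    [[0.032, -0.0145, 0], 0, 0.3],
    [[0.032, -0.0145, 0], 0, 0.3],
    [[0.032, -0.015, 0], 0, 0.3],
    [[0.022, -0.0105, 0], 0, 0.3],
    [[0.01, -0.005, 0], 0, 0.3],
    [[0, 0, 0.03], 0, 0.3],
    [[0, 0, 0.03], 0, 0.3],
    [[0, 0, 0.02], 0, 0.3],
    [[0, 0, 0], 0, 0.3],
  ],
)

```text
time: 32.5
tool_pos: [0.42, 0.2448, 0.1015]
tool_rot: [-3.137, 0.001, 1.706]
contact_force: [-0.3, 0.1, -0.7]
opening: 0.0507
grip_force: 15.0
```

Run:
```python
from h import *
st();p=look('w5',['fresh_tin_mid','stand_well'])
```

```text
{'time': 32.5, 'tool_pos': [0.42, 0.2448, 0.1015], 'tool_rot': [-3.1373, 0.001, 1.7056], 'contact_force': [-0.2547, 0.0993, -0.6581], 'opening': 0.0507, 'grip_force': 14.9999}
fresh_tin_mid [322.3 261.7] 0.71 [0.426 0.209 0.025]
stand_well [321.9 206.4] 0.91 [0.42  0.249 0.008]
```

View pics/w5.png

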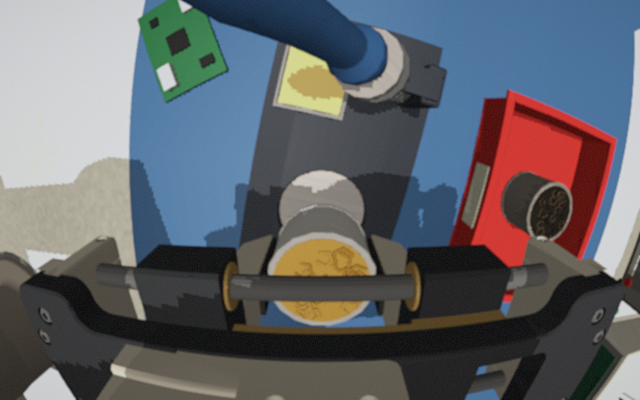

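The used tin lies inside the bin (538,205). The golden tin is held over the well (322,200), so I'll lower it in.

Call:
carry_out(
  commands=[
    [[0.001, 0.0015, 0.02], 0, 0.3],
    [[0, 0, 0.02], 0, 0.3],
    [[0, 0, 0.012], 0, 0.3],
    [[0, 0, 0.007], 0, 0.3],
    [[0, 0, 0.004], 0, 0.3],
    [[0, 0, 0], 0, 0.3],
    [[0, 0, 0], 0, 0.3],
  ],
)

```text
time: 33.52
tool_pos: [0.4231, 0.2467, 0.0406]
tool_rot: [3.141, -0.0, 1.706]
contact_force: [0.4, -0.6, -0.8]
opening: 0.0508
grip_force: 15.0
```

Call:
carry_out(
  commands=[
    [[0, -0.001, 0.0015], 0, 0.3],
    [[0, 0, 0.0005], 0, 0.3],
    [[0, 0, 0], 0, 0.3],
    [[0, 0, 0], 0, 1],
    [[0, 0, 0], 0, 1],
    [[0, 0, 0], 0, 1],
    [[0, 0, 0], 0, 1],
    [[0, 0, 0], 0, 1],
    [[0, 0, -0.03], 0, 1],
    [[0, 0, -0.05], 0, 1],
    [[0, 0, -0.06], 0, 1],
    [[0, 0, -0.06], 0, 1],
    [[0, 0, -0.06], 0, 1],
    [[0, 0, -0.018], 0, 1],
    [[0, 0, 0], 0, 1],
    [[0, 0, 0], 0, 1],
  ],
)

```text
time: 35.52
tool_pos: [0.4212, 0.2462, 0.3148]
tool_rot: [-3.139, 0.001, 1.706]
contact_force: [-0.1, 0.3, 1.1]
opening: 0.0918
grip_force: 0.0
```

Run:
```python
from h import *
st();p=look('w6',['fresh_tin_mid','used_tin_mid','bin']);np.save('w6.npy',p,allow_pickle=True)
cv2.imwrite('pics/c6.png',cv2.resize(p['pixels'][90:230,230:510],None,fx=2.8,fy=2.8,interpolation=cv2.INTER_CUBIC)[:,:,::-1])
```

```text
{'time': 35.525, 'tool_pos': [0.4212, 0.2462, 0.3148], 'tool_rot': [-3.1392, 0.0005, 1.7058], 'contact_force': [-0.0522, 0.3117, 1.0801], 'opening': 0.0918, 'grip_force': 0.0}
fresh_tin_mid [322.3 165.5] 0.61 [0.422 0.25  0.025]
used_tin_mid [447.4 163.9] 0.79 [0.604 0.281 0.03 ]
bin [440.7 161.6] 0.95 [0.605 0.279 0.   ]
```

View pics/c6.png

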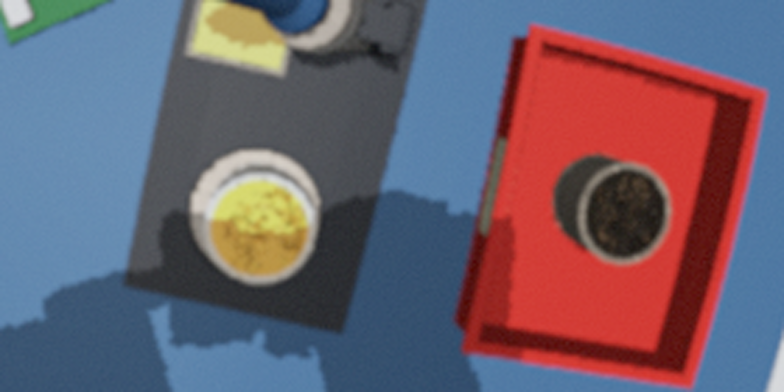

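The golden tin sits upright in the well, nearly concentric, and the used tin stands in the bin. Now I'll fetch yellow.

Call:
carry_out(
  commands=[
    [[-0.0426, 0.0034, 0], 0, 1],
    [[-0.0426, 0.0034, 0], 0, 1],
    [[-0.0426, 0.0034, 0], 0, 1],
    [[-0.0426, 0.0034, 0], 0, 1],
    [[-0.0426, 0.0034, 0], 0, 1],
    [[-0.0426, 0.0034, 0], 0, 1],
    [[-0.0426, 0.0034, 0], 0, 1],
    [[-0.0426, 0.0034, 0], 0, 1],
    [[-0.0426, 0.0034, 0], 0, 1],
    [[-0.0426, 0.0034, 0], 0, 1],
    [[-0.0426, 0.0034, 0], 0, 1],
    [[-0.0426, 0.0034, 0], 0, 1],
    [[0, 0, 0], 0, 1],
    [[0, 0, 0], 0, 1],
  ],
)

```text
time: 37.48
tool_pos: [0.5308, -0.2541, 0.3154]
tool_rot: [-3.141, -0.002, 1.706]
contact_force: [-0.1, -0.2, -0.4]
opening: 0.0918
grip_force: 0.0
```

Run:
```python
from h import *
st()
t=robot.read_camera('side')
for k in('bottle_blue_mid','bottle_yellow_mid','bottle_green_mid'): print(k,[(np.round(r['at']),round(r['p'],2),np.round(atz(t,r['at'],.085),3)) for r in robot.tip_of(t,k)[:1]])
```

```text
{'time': 37.475, 'tool_pos': [0.5308, -0.2541, 0.3154], 'tool_rot': [-3.1406, -0.0015, 1.7056], 'contact_force': [-0.106, -0.1859, -0.4076], 'opening': 0.0918, 'grip_force': 0.0}
bottle_blue_mid [(array([430., 311.]), 0.65, array([ 0.532, -0.351,  0.085]))]
bottle_yellow_mid [(array([390., 266.]), 0.86, array([ 0.538, -0.253,  0.085]))]
bottle_green_mid [(array([315., 210.]), 0.61, array([ 0.507, -0.056,  0.085]))]
```

Call:
carry_out(
  commands=[
    [[-0.0005, 0, 0.03], 0, 1],
    [[0, 0, 0.04], 0, 1],
    [[0, 0, 0.04], 0, 1],
    [[0, 0, 0.035], 0, 1],
    [[0, 0, 0.0185], 0, 1],
    [[0, 0, 0], 0, 1],
    [[0, 0, 0], 0, 0.2],
    [[0, 0, 0], 0, 0.2],
    [[0, 0, 0], 0, 0.2],
    [[0, 0, 0], 0, 0.2],
    [[0, 0, 0], 0, 0.2],
    [[0, 0, 0], 0, 0.2],
    [[0, 0, 0], 0, 0.2],
  ],
  newtons=25,
)

```text
time: 39.3
tool_pos: [0.531, -0.2551, 0.1526]
tool_rot: [-3.141, -0.0, 1.706]
contact_force: [0.1, -0.7, -1.3]
opening: 0.0358
grip_force: 24.9
```

Call:
carry_out(
  commands=[
    [[0, 0, -0.01], 0, 0.2],
    [[0, 0, -0.025], 0, 0.2],
    [[0, 0, -0.035], 0, 0.2],
    [[0, 0, -0.04], 0, 0.2],
    [[0, 0, -0.04], 0, 0.2],
    [[0, 0, -0.03], 0, 0.2],
    [[0, 0, -0.01], 0, 0.2],
    [[0.01, 0, 0], 0, 0.2],
    [[0.02, 0, 0], 0, 0.2],
    [[0.035, 0.001, 0], 0, 0.2],
    [[0.045, 0.001, 0], 0, 0.2],
    [[0.045, 0.001, 0], 0, 0.2],
    [[0.045, 0.001, 0], 0, 0.2],
    [[0.035, 0.001, 0], 0, 0.2],
    [[0.0225, 0, 0], 0, 0.2],
    [[0.012, 0, 0], 0, 0.2],
    [[0, 0, 0], 0, 0.2],
  ],
)

```text
time: 41.42
tool_pos: [0.4992, 0.0134, 0.3423]
tool_rot: [-3.141, -0.0, 1.707]
contact_force: [-0.8, -0.3, -3.3]
opening: 0.0355
grip_force: 24.9
```

Call:
carry_out(
  commands=[
    [[0, 0, 0.015], 0, 0.2],
    [[0, 0, 0.03], 0, 0.2],
    [[0, 0, 0.04], 0, 0.2],
    [[0, 0, 0.04], 0, 0.2],
    [[0, 0, 0.03], 0, 0.2],
    [[0, 0, 0.015], 0, 0.2],
    [[0, 0, 0.01], 0, 0.2],
    [[0, 0, 0.006], 0, 0.2],
    [[0, 0, 0.003], 0, 0.2],
    [[0, 0, 0], 0, 0.2],
    [[0, 0, 0], 0, 0.2],
  ],
)

```text
time: 42.8
tool_pos: [0.5, 0.0126, 0.1542]
tool_rot: [3.141, 0.0, 1.706]
contact_force: [0.1, -0.3, -2.7]
opening: 0.0356
grip_force: 24.9
```

Call:
carry_out(
  commands=[
    [[0, 0, 0.0015], 0, 0.2],
    [[0, 0, 0.0005], 0, 0.2],
    [[0, 0, 0], 0, 0.2],
    [[0, 0, 0], 0, 0.2],
  ],
)

```text
time: 43.3
tool_pos: [0.4998, 0.0126, 0.1517]
tool_rot: [3.142, -0.0, 1.706]
contact_force: [0.1, 0.1, -3.0]
opening: 0.0357
grip_force: 24.9
```

Call:
carry_out(
  commands=[
    [[0, 0, 0.001], 0, 0.2],
    [[0, 0, 0.0005], 0, 0.2],
    [[0, 0, 0], 0, 0.2],
    [[0, 0, 0], 0, 0.2],
  ],
)

```text
time: 43.8
tool_pos: [0.5, 0.0125, 0.1515]
tool_rot: [3.14, 0.001, 1.706]
contact_force: [-2.4, -0.7, 8.2]
opening: 0.0356
grip_force: 25.0
```

Call:
carry_out(
  commands=[
    [[0, 0, 0], 0, 1],
    [[0, 0, 0], 0, 1],
    [[0, 0, 0], 0, 1],
    [[0, 0, 0], 0, 1],
    [[0, 0, 0], 0, 1],
    [[0, 0, -0.03], 0, 1],
    [[0, 0, -0.045], 0, 1],
    [[0, 0, -0.045], 0, 1],
    [[0, 0, -0.045], 0, 1],
    [[-0.045, -0.002, 0], 0, 1],
    [[-0.045, -0.002, 0], 0, 1],
    [[-0.045, -0.002, 0], 0, 1],
    [[-0.045, -0.002, 0], 0, 1],
    [[-0.045, -0.002, 0], 0, 1],
    [[-0.045, -0.003, 0], 0, 1],
    [[-0.045, -0.003, 0], 0, 1],
    [[-0.05, -0.003, 0], 0, 1],
    [[0, 0, 0], 0, 1],
    [[0, 0, 0], 0, 1],
  ],
)

```text
time: 46.18
tool_pos: [0.53, -0.3513, 0.3147]
tool_rot: [-3.141, -0.001, 1.706]
contact_force: [0.5, 0.1, -0.6]
opening: 0.0919
grip_force: 0.0
```

Call:
carry_out(
  commands=[
    [[0, 0, 0.03], 0, 1],
    [[0, 0, 0.04], 0, 1],
    [[0, 0, 0.04], 0, 1],
    [[0, 0, 0.035], 0, 1],
    [[0, 0, 0.0185], 0, 1],
    [[0, 0, 0], 0, 1],
    [[0, 0, 0], 0, 0.2],
    [[0, 0, 0], 0, 0.2],
    [[0, 0, 0], 0, 0.2],
    [[0, 0, 0], 0, 0.2],
    [[0, 0, 0], 0, 0.2],
    [[0, 0, 0], 0, 0.2],
    [[0, 0, 0], 0, 0.2],
  ],
)

```text
time: 47.8
tool_pos: [0.5301, -0.3517, 0.1516]
tool_rot: [3.141, -0.0, 1.706]
contact_force: [0.5, 0.7, -0.5]
opening: 0.0357
grip_force: 25.0
```

Call:
carry_out(
  commands=[
    [[0, 0, -0.01], 0, 0.2],
    [[0, 0, -0.025], 0, 0.2],
    [[0, 0, -0.035], 0, 0.2],
    [[0, 0, -0.04], 0, 0.2],
    [[0, 0, -0.04], 0, 0.2],
    [[0, 0, -0.03], 0, 0.2],
    [[0, 0, -0.01], 0, 0.2],
    [[0.01, 0, 0], 0, 0.2],
    [[0.02, 0, 0], 0, 0.2],
    [[0.03, 0.002, 0], 0, 0.2],
    [[0.04, 0.002, 0], 0, 0.2],
    [[0.04, 0.002, 0], 0, 0.2],
    [[0.04, 0.002, 0], 0, 0.2],
    [[0.04, 0.002, 0], 0, 0.2],
    [[0.04, 0.002, 0], 0, 0.2],
    [[0.04, 0.002, 0], 0, 0.2],
    [[0.04, 0.002, 0], 0, 0.2],
    [[0.036, 0.002, 0], 0, 0.2],
    [[0.03, 0.002, 0], 0, 0.2],
    [[0.02, 0, 0], 0, 0.2],
  ],
)

```text
time: 50.3
tool_pos: [0.491, 0.075, 0.3399]
tool_rot: [-3.138, -0.001, 1.707]
contact_force: [-0.7, -1.2, -2.9]
opening: 0.0353
grip_force: 25.0
```

Call:
carry_out(
  commands=[
    [[0.01, 0, 0], 0, 0.2],
    [[0, 0, 0.015], 0, 0.2],
    [[0, 0, 0.03], 0, 0.2],
    [[0, 0, 0.04], 0, 0.2],
    [[0, 0, 0.04], 0, 0.2],
    [[0, 0, 0.03], 0, 0.2],
    [[0, 0, 0.015], 0, 0.2],
    [[0, 0, 0.01], 0, 0.2],
    [[0, 0, 0.006], 0, 0.2],
    [[0, 0, 0.003], 0, 0.2],
    [[0, 0, 0], 0, 0.2],
    [[0, 0, 0], 0, 0.2],
  ],
)

```text
time: 51.8
tool_pos: [0.4915, 0.0831, 0.1531]
tool_rot: [3.141, 0.0, 1.706]
contact_force: [-1.0, -0.4, -3.1]
opening: 0.0355
grip_force: 25.0
```

Call:
carry_out(
  commands=[
    [[0, 0, 0.0015], 0, 0.2],
    [[0, 0, 0.0005], 0, 0.2],
    [[0, 0, 0], 0, 0.2],
    [[0, 0, 0], 0, 0.2],
  ],
)

```text
time: 52.3
tool_pos: [0.4912, 0.0831, 0.1507]
tool_rot: [3.141, -0.0, 1.706]
contact_force: [0.4, 0.1, -3.3]
opening: 0.0357
grip_force: 25.0
```

Call:
carry_out(
  commands=[
    [[0, 0, 0.001], 0, 0.2],
    [[0, 0, 0.0005], 0, 0.2],
    [[0, 0, 0], 0, 0.2],
    [[0, 0, 0], 0, 0.2],
  ],
)

```text
time: 52.8
tool_pos: [0.4916, 0.0831, 0.1505]
tool_rot: [3.14, 0.0, 1.706]
contact_force: [-1.9, 0.2, 7.9]
opening: 0.0353
grip_force: 25.0
```

Blue is resting on the tray floor. I'll release it, lift away and move aside to check.

Call:
carry_out(
  commands=[
    [[0, 0, 0], 0, 1],
    [[0, 0, 0], 0, 1],
    [[0, 0, 0], 0, 1],
    [[0, 0, 0], 0, 1],
    [[0, 0, 0], 0, 1],
    [[0, 0, -0.03], 0, 1],
    [[0, 0, -0.045], 0, 1],
    [[0, 0, -0.045], 0, 1],
    [[0, 0, -0.045], 0, 1],
    [[-0.03, -0.01, 0], 0, 1],
    [[-0.03, -0.01, 0], 0, 1],
    [[0, 0, 0], 0, 1],
    [[0, 0, 0], 0, 1],
  ],
)

```text
time: 54.42
tool_pos: [0.4795, 0.0213, 0.3142]
tool_rot: [3.141, -0.001, 1.705]
contact_force: [0.6, -0.1, 1.0]
opening: 0.0916
grip_force: 0.0
```

Run:
```python
from h import *
st();p=look('w7',['bottle_blue_mid','bottle_yellow_mid','bottle_green_mid','flux_jar_mid','fresh_tin_mid','used_tin_mid'])
t=robot.read_camera('side');save(t,'side7')
for k in('bottle_blue_mid','bottle_yellow_mid','bottle_green_mid'): print(k,[(np.round(r['at']),round(r['p'],2),np.round(atz(t,r['at'],.084),3)) for r in robot.tip_of(t,k)[:1]])
```

```text
{'time': 54.425, 'tool_pos': [0.4795, 0.0213, 0.3142], 'tool_rot': [3.1414, -0.0005, 1.7054], 'contact_force': [0.6047, -0.1239, 0.9662], 'opening': 0.0916, 'grip_force': 0.0}
bottle_yellow_mid [333.6 181.9] 0.87 [0.496 0.017 0.084]
bottle_green_mid [335.  239.4] 0.56 [ 0.509 -0.059  0.084]
flux_jar_mid [373.2 195.7] 0.87 [ 0.562 -0.01   0.02 ]
fresh_tin_mid [325.6 341.6] 0.7 [ 0.53  -0.289  0.025]
used_tin_mid [429.4   8.7] 0.92 [0.601 0.278 0.03 ]
bottle_blue_mid [(array([277., 181.]), 0.75, array([0.488, 0.086, 0.084]))]
bottle_yellow_mid [(array([295., 193.]), 0.9, array([0.501, 0.021, 0.084]))]
bottle_green_mid [(array([314., 210.]), 0.85, array([ 0.506, -0.053,  0.084]))]
```

View pics/w7.png

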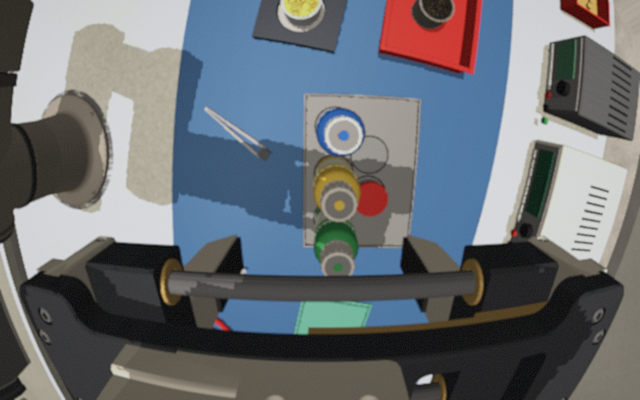

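View pics/side7.png

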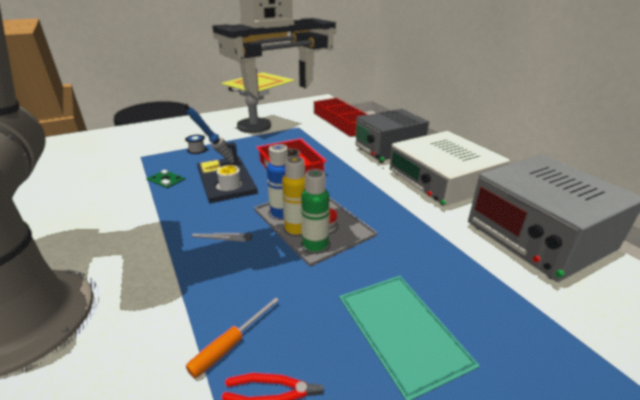

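The wrist view shows blue, yellow and green upright in the tray's front row at (342,132), (338,205) and (338,267), and the jar at (371,199) unmoved. The side view agrees: bottles in their starting places, golden tin in the well at (230,178). I'm handing in.

```bash
python3 -c "
from cell import robot
print(robot.hand_in())"
```

```text
the job is handed in; nothing more can be done
None
```

I handed the job in at about 54 s; no verdict came back, but the last pictures show the golden tin in the well, the used tin in the bin, and all three bottles and the flux jar in their starting places.

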